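# Sweep the cup-deposit tokens into the token box

### The job

Bank the three loose brass cup-deposit tokens that lie on top of the counter box: with your fingertips push them along its tray and through the narrow gate, one after the other, so that each drops through the slot into the box before the next one follows. Then push the shutter's upright tab across to its stop, so that the slot is shut. Only push: do not pick any token up, and leave the things standing around the box where they are.

Things in the scene. Friction and masses are not known exactly. Their poses are not given: they have to be found in the camera images.
- token_box: fixed pale wooden counter box, 160 x 280 x 85 mm (its x, y, z), origin at the centre of its underside on the table, z up. Its y axis is the sweeping direction, towards gate and slot; its -x side (drawer front with lock) faces the robot. Its top is a rimmed tray with a grey floor; the inside is closed and holds all three tokens
- tray (a point): centre of the tray floor: box position (0, -30, 75) mm, axes as the box. The flat grey floor lies 75 mm above the table and spans x -74..74, y -134..74 mm of the box; 6 mm wide rims round it stand 10 mm above the floor
- gate (a point): middle of the gate, at floor height: box position (0, 74, 75) mm. From y = 28 mm of the box two straight guide strips, as high as the rims, narrow the tray from 148 mm to the 44 mm wide gate. Behind it the floor runs on for 10 mm, as wide as the gate, to the slot's edge
- slot (a point): centre of the slot, at floor height: box position (0, 100, 75) mm. A hole in the floor, x -22..22, y 84..116 mm of the box; wooden shoulders level with the rims beside and behind it. A token pushed until its centre is past y = 84 mm tips over the edge and slides down a chute into the box, about 50 mm below the tray floor
- shutter (a joint): travel of the sliding steel shutter under the tray floor, m: 0 = slot open (tab near the box's -x side), 0.047 = at its stop, slot shut; grows as the tab is pushed along the box's +x axis; takes about 1.5 N to push and stays where it is left; starts between 0 and 0.003
- tab (a point): middle of the top edge of the shutter's upright steel tab, which stands on the shoulder at the -x side of the slot: 26 mm wide (along the box's y), 5 mm thick (along x), upper edge 100 mm and lower edge 86 mm above the table; at joint 0 the tab stands at (-73, 100) mm in the box's x, y and moves 47 mm along +x to (-26, 100) mm
- token_1: brass cup-deposit token, a flat disc 36 mm across and 6 mm thick, about 30 g, one of three alike; starts lying flat on the tray floor of the box, clear of the rims and of the other tokens; origin at the centre of its lower face, z up
- token_2: brass cup-deposit token, a flat disc 36 mm across and 6 mm thick, about 30 g, one of three alike; starts lying flat on the tray floor of the box, clear of the rims and of the other tokens; origin at the centre of its lower face, z up
- token_3: brass cup-deposit token, a flat disc 36 mm across and 6 mm thick, about 30 g, one of three alike; starts lying flat on the tray floor of the box, clear of the rims and of the other tokens; origin at the centre of its lower face, z up
- salt_shaker: bystander: small grey-and-clear salt shaker, 44 mm across, 90 mm tall, loose, right of the box on the table; origin at the centre of its underside
- price_block: bystander: small black price card on a wooden block, 22 x 62 x 58 mm, loose, in front of the box between two plates; origin at the centre of its underside
- honey_jar: bystander: squat glass jar with a red lid, 62 mm across, 86 mm tall, loose, left of the box; origin at the centre of its underside
Things that resemble listed ones, but are neither listed nor needed, are in the scene too. What is shaped like the token_3 but blue is not meant.

How it is judged (in metres and radians):
On the way, in this order (a step that is already met when the one before it is completed fails the run):
1. a first token has dropped through the slot into the box (((z of token_1 in the frame of token_box below 0.058 m and x of token_1 in the frame of token_box between -0.074 and 0.074 m and y of token_1 in the frame of token_box between -0.134 and 0.134 m) or (z of token_2 in the frame of token_box below 0.058 m and x of token_2 in the frame of token_box between -0.074 and 0.074 m and y of token_2 in the frame of token_box between -0.134 and 0.134 m) or (z of token_3 in the frame of token_box below 0.058 m and x of token_3 in the frame of token_box between -0.074 and 0.074 m and y of token_3 in the frame of token_box between -0.134 and 0.134 m))), for 0.2 s.
2. a second token has followed it (((z of each of token_1, token_2 in the frame of token_box below 0.058 m and x of token_1 in the frame of token_box between -0.074 and 0.074 m and y of token_1 in the frame of token_box between -0.134 and 0.134 m and x of token_2 in the frame of token_box between -0.074 and 0.074 m and y of token_2 in the frame of token_box between -0.134 and 0.134 m) or (z of each of token_1, token_3 in the frame of token_box below 0.058 m and x of token_1 in the frame of token_box between -0.074 and 0.074 m and y of token_1 in the frame of token_box between -0.134 and 0.134 m and x of token_3 in the frame of token_box between -0.074 and 0.074 m and y of token_3 in the frame of token_box between -0.134 and 0.134 m) or (z of each of token_2, token_3 in the frame of token_box below 0.058 m and x of token_2 in the frame of token_box between -0.074 and 0.074 m and y of token_2 in the frame of token_box between -0.134 and 0.134 m and x of token_3 in the frame of token_box between -0.074 and 0.074 m and y of token_3 in the frame of token_box between -0.134 and 0.134 m))), for 0.2 s.
3. the third token has followed (z of each of token_1, token_2, token_3 in the frame of token_box below 0.058 m and x of token_1 in the frame of token_box between -0.074 and 0.074 m and y of token_1 in the frame of token_box between -0.134 and 0.134 m and x of token_2 in the frame of token_box between -0.074 and 0.074 m and y of token_2 in the frame of token_box between -0.134 and 0.134 m and x of token_3 in the frame of token_box between -0.074 and 0.074 m and y of token_3 in the frame of token_box between -0.134 and 0.134 m), for 0.2 s.
4. the shutter is pushed to its stop (value of joint shutter above 0.044 m), for 0.2 s.
At the end, for the whole second after the job is handed in: all three tokens lie at rest inside the box, at least 17 mm below its tray floor, and the shutter is within 3 mm of its closed stop (all of step 3 and value of joint shutter above 0.044 m and linear speed of each of token_1, token_2, token_3 below 0.02 m/s); the robot touches nothing.
It fails at once if a token is lifted off the tray (more than 22 mm above its floor) (z of any of token_1, token_2, token_3 in the frame of token_box above 0.097 m).
It fails at once if a thing standing around the box is shifted by more than 20 mm or tipped (distance of any of salt_shaker, price_block, honey_jar from where it was at the start of the episode above 0.02 m or angle between any of salt_shaker, price_block, honey_jar's own z axis and vertical above 0.35 rad).
It also fails if it takes over 58 s, if anything falls off the work surface, if the arm or the gripper's body presses on something with over 40 N, if the wrist force passes 120 N, or if a joint passes its speed limit or range.

### The arm

A 6-joint arm with a two-finger parallel gripper is mounted at the origin on a cart in front of the work surface, level with it; the furniture and walls round the work are solid. World frame = base frame: x ahead of the robot, y to its left, z up, the work surface at z = 0. Lengths are in m, angles in degrees, forces in N, time in s.
With the tool pointing down it reaches from about 0.25 to 0.725 m from the base axis. Payload 9.7 kg.
Tool frame: the origin (TCP) lies on the centre line of the jaws, within the pads' length; the fingertips stand 19 mm ahead of it and the grasp point (between the pads) is the TCP; z points along the fingers, y is the direction in which the jaws open and shut (so a half turn about z gives the same grasp; the last joint's range is limited). The gripper opens to 85 mm and grips with 20 to 120 N. Pads are 22 mm wide; open, the fingers measure 114 mm over their backs; the gripper's body (76 mm by 85 mm) begins 54 mm behind the grasp point. The pads swing forward as they close: fully open they stand 13 mm farther back than shut.
Start: joints at [-76.719, 4.979, 10.078, 95.1, 0, 90], TCP at [0.126, -0.535, 0.25] pointing down, gripper open.
Joint ranges: [-179.16, 179.16], [-48.56, 103.87], [-65.8, 70.77], [-126.05, 130.52], [-82.76, 87.17], [-180, 180]. Speed limits (degrees/s): [127.2, 127.2, 147.25, 180, 180, 180].

### API

Orientations are given as [roll, pitch, yaw] about the fixed x, y, z axes, in that order (R = Rz(yaw) Ry(pitch) Rx(roll)).
In Python, from workcell import bot gives the robot as it stands.
- The arm moves only by the tool servo_tool, never from a script. Its argument "motion" is a list that holds one entry, the list of rows, each a list of 6 numbers: the shift along the tool's x, y, z in mm, then the turn, a rotation vector about the tool's x, y, z in rad. A call has 1 to 5 rows; each row shifts and turns the commanded pose from where the row before left it, along the tool's axes as they then stand; what a row does not reach is not made up. A row lasts 1/10 s, in which the tool goes at most 50 mm and 8.59 degrees, less where a joint would pass 70% of its speed; a pose out of reach is approached as far as the arm can. A call is refused whole if a number of a shift passes 50 or a number of a turn 0.15, either way. A call with a gripper value outside its range is refused whole. "gripper" is the finger opening in mm, from 0 to 85.4, set as the call begins (left out, the last holds). The fingers move at their own pace and stop on an object; "newtons" is the grip in N (left out, the last holds). Time passes only in rows, so rows that do not move let the fingers close. It gives the time, the measured TCP pose, the force and the opening at its end, in the units of the state.
- bot.get_obs(): the state, without advancing time (a new reading comes with each control period).
- bot.camera(name): name is "scene" or "side" or "wrist"; returns a dict with "color" (480x640x3 uint8, red, green, blue), "fx", "fy", "cx", "cy" (pixels), "R" (3x3) and "t" (3): a world point X has camera coordinates R X + t. Camera axes: x right, y down, z forward; pixel columns grow to the right and rows downward; lengths in m; the calibration is good to about 2 mm. A picture is of the moment at which its call begins. There is no depth.
- bot.job_done(): hands the job in, once; it reports no verdict.
Trained networks look in a picture, given as the dict that the camera call returned (one of the last four; its "shot" number tells which), for a name from the list of things; names that differ only in an ending like _2 or _b are one class to them, and where a whole thing is asked for, a point or a joint stands for the part that bears it (a point fixed in the world has none). Each returns a list of dicts, best first, with "confidence" (0 to 1); they miss things now and then, are a little off and sometimes report something else, mostly with a low value. They report only what shows in the picture. A call takes as long as a camera call. They do not tell look-alikes from the thing itself.
- bot.look_for(picture, label): "rect" ([left, top, width, height] in pixels, round what is visible of it).
The state is a dict: "time": time; "q": joint angles; "qd": joint speeds; "joint_efforts": joint torques, N m; "ee_pos": TCP position; "tcp_rot": TCP orientation; "wrist_force": force on the tool from outside, world axes, zero at the start; "torque": the same for the moment, N m; "opening": finger opening in m.
Only numpy, scipy, OpenCV 4.12 (cv2) and the standard library are available. Lean on these libraries where they do the work, as an engineer would, in place of code of your own. Each camera call takes 0.05 s, during which the arm holds its last target.

## Working session

There is one attempt and no reset: what is moved stays moved. The work goes in short steps, Python scripts to look and compute and a tool call to move; the robot and the scene stay as the last step left them, time stands still between calls to the robot, and variables do not carry over. Pictures are saved under pics/ and viewed, and the job is handed in when it is done.

Besides the shell and the picture viewer there is one more tool, called after ">>>" as name(argument=value, ...), one argument or row to a line, values as JSON. servo_tool: Moves the arm, as the interface text tells. Its arguments: {"type":"object","properties":{"motion":{"type":"array","items":{"type":"array","items":{"type":"array","items":{"type":"number"}}}},"gripper":{"type":"number"},"newtons":{"type":"number"}},"required":["motion"]}

```bash
mkdir -p pics; ls; cat > h.py <<'E'
import numpy as np, cv2
from workcell import bot
def save(p,n): cv2.imwrite('pics/'+n+'.png', p['color'][:,:,::-1])
def ray(p,u,v,z):
    R=np.array(p['R']);t=np.array(p['t']);c=-R.T@t
    d=R.T@np.array([(u-p['cx'])/p['fx'],(v-p['cy'])/p['fy'],1]);return c+d*(z-c[2])/d[2]
def proj(p,X):
    x=np.array(p['R'])@np.array(X)+np.array(p['t']);return np.array([p['fx']*x[0]/x[2]+p['cx'],p['fy']*x[1]/x[2]+p['cy']])
E
python3 - <<'E'
from h import *
for n in ['scene','side','wrist']:
    p=bot.camera(n); save(p,n+'0')
    print(n,(-np.array(p['R']).T@np.array(p['t'])).round(3),np.array(p['R']).round(2).tolist(),p['fx'])
    for l in ['token_1','token_box','slot','tab','salt_shaker','price_block','honey_jar']:
        print(l,[(np.round(d['rect']).tolist(),round(d['confidence'],2)) for d in bot.look_for(p,l)][:6])
print(bot.get_obs())
E
```

```text
pics
scene [ 0.147 -0.384  0.87 ] [[0.74, -0.67, 0.01], [-0.52, -0.57, -0.64], [0.43, 0.47, -0.77]] 559.2455949686217
token_1 [([248.0, 196.0, 15.0, 15.0], 0.57), ([373.0, 237.0, 16.0, 20.0], 0.5), ([337.0, 208.0, 20.0, 18.0], 0.48), ([264.0, 167.0, 161.0, 157.0], 0.42)]
token_box [([262.0, 170.0, 164.0, 157.0], 0.95)]
slot [([264.0, 167.0, 159.0, 155.0], 0.75)]
tab [([278.0, 208.0, -1.0, 5.0], 0.65)]
salt_shaker [([378.0, 323.0, 28.0, 38.0], 0.63)]
price_block [([228.0, 246.0, 23.0, 35.0], 0.97)]
honey_jar [([257.0, 138.0, 30.0, 44.0], 0.96)]
side [-0.061  0.697  0.567] [[-0.69, -0.72, -0.03], [-0.35, 0.36, -0.87], [0.64, -0.59, -0.5]] 469.7766595556717
token_1 [([334.0, 214.0, 15.0, 11.0], 0.63), ([228.0, 298.0, 20.0, 11.0], 0.55), ([285.0, 218.0, 13.0, 14.0], 0.49), ([316.0, 210.0, 15.0, 3.0], 0.46)]
token_box [([231.0, 196.0, 146.0, 99.0], 0.86)]
slot [([232.0, 191.0, 144.0, 106.0], 0.95)]
tab [([284.0, 242.0, 11.0, 12.0], 0.38)]
salt_shaker [([386.0, 200.0, 19.0, 36.0], 0.91), ([332.0, 212.0, 16.0, 10.0], 0.47)]
price_block [([316.0, 277.0, 24.0, 36.0], 0.83), ([388.0, 201.0, 15
[... 238 characters left out ...]
_block []
honey_jar []
{'time': 1.2, 'q': array([-7.67178452e+01,  4.97964064e+00,  1.00801340e+01,  9.50986754e+01,
        4.08958070e-05,  8.99989962e+01]), 'qd': array([ 3.61123560e-03, -7.80927653e-02, -1.20987284e-02,  5.07813096e-02,
       -7.12410846e-02, -3.01756260e-05]), 'joint_efforts': array([-2.32119630e-03, -5.20108652e+01,  4.64851928e+01,  2.02250259e-03,
       -1.07041637e-04, -1.15562719e-05]), 'ee_pos': array([ 0.12636422, -0.53530207,  0.25029424]), 'tcp_rot': array([ 1.79998182e+02, -4.08639561e-05,  1.32831586e+01]), 'wrist_force': array([-0.13127599, -0.60716035, -0.64965712]), 'torque': array([-0.02285006, -0.03649598,  0.03664993]), 'opening': 0.08547024203136355}
```

```bash
python3 - <<'E'
import cv2
a=cv2.imread('pics/scene0.png')[120:380,200:460];cv2.imwrite('pics/s0z.png',cv2.resize(a,None,fx=2.3,fy=2.3,interpolation=3))
a=cv2.imread('pics/side0.png')[150:340,150:430];cv2.imwrite('pics/d0z.png',cv2.resize(a,None,fx=2.8,fy=2.8,interpolation=3))
E
```

```text
(no output)
```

View pics/scene0.png

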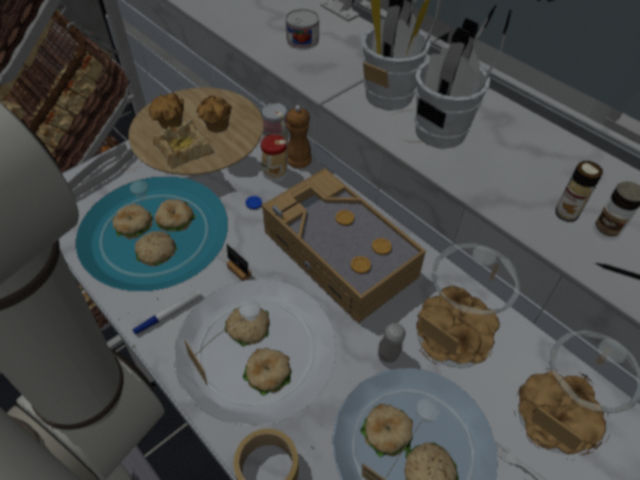

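View pics/s0z.png

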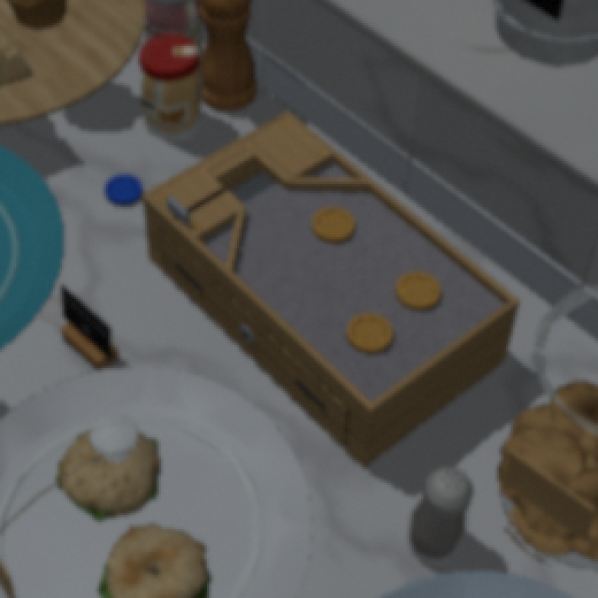

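View pics/d0z.png

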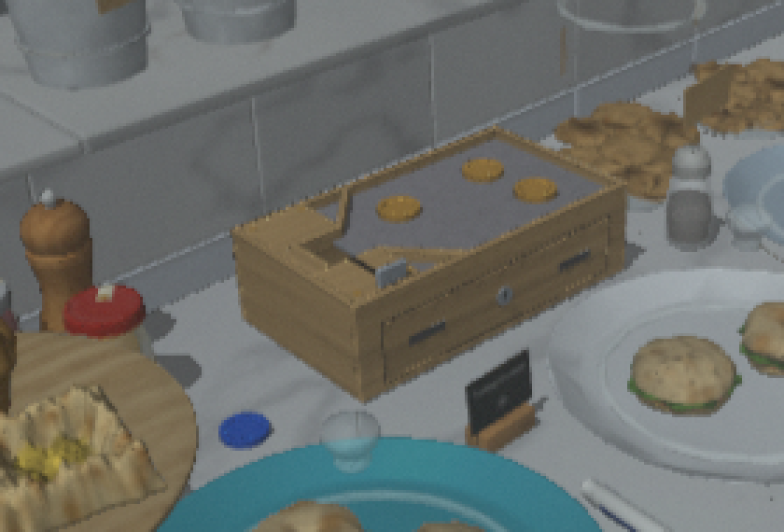

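```bash
cat > fit.py <<'E'
from h import *
from scipy.optimize import least_squares
ps=bot.camera('scene');pd=bot.camera('side')
S=lambda u,v:(u/2.3+200-.3,v/2.3+120-.3)
D=lambda u,v:(u/2.8+150-.3,v/2.8+150-.3)
C=[(-80,140),(80,140),(80,-140),(-80,-140)]
s=[S(145,198),S(291,112),S(518,302),S(370,408)]
d=[D(360,306),D(234,232),D(495,127),D(627,183)]
def w(q,b,z):
    c,n=np.cos(q[2]),np.sin(q[2]);return np.array([q[0]+c*b[0]-n*b[1],q[1]+n*b[0]+c*b[1],z])
def f(q): return np.concatenate([proj(p,w(q,np.array(b)/1000,.085))-m for p,M in((ps,s),(pd,d)) for b,m in zip(C,M)])
r=least_squares(f,[.5,0,0.]);q=r.x;print(q,np.degrees(q[2]),r.fun.round(1))
for p,M in((ps,[S(333,225),S(418,291),S(370,333)]),(pd,[D(399,208),D(482,169),D(535,188)])):
    for m in M:
        X=ray(p,*m,.081);c,n=np.cos(q[2]),np.sin(q[2]);e=X[:2]-q[:2]
        print(X.round(4),'box',(1000*np.array([c*e[0]+n*e[1],-n*e[0]+c*e[1]])).round(1))
# bystanders
for l,m in(('jar',(272,182)),('salt',(392,361)),('price',(240,275))): print(l,ray(ps,*m,0).round(3))
E
python3 fit.py
```

```text
[ 0.63782023  0.08498898 -0.03549865] -2.033922782280277 [-1.4 -1.4 -1.5 -0.9  1.5 -0.7  0.5  1.3 -0.9  0.4 -0.7 -1.3  1.1 -1.1
  1.5 -0.8]
[0.6607 0.0995 0.081 ] box [22.4 15.4]
[0.6622 0.0047 0.081 ] box [ 27.3 -79.4]
[0.6048 0.0007 0.081 ] box [-30.  -85.4]
[0.6602 0.1054 0.081 ] box [21.6 21.2]
[0.663  0.0105 0.081 ] box [ 27.8 -73.5]
[0.6061 0.0053 0.081 ] box [-28.8 -80.7]
jar [ 0.667  0.331 -0.   ]
salt [ 0.546 -0.142  0.   ]
price [0.462 0.177 0.   ]
```

```bash
python3 - <<'E'
from h import *
ps=bot.camera('scene');pd=bot.camera('side')
for n,m in (('basetop near',(250/2.3+200,35/2.3+120)),('b2',(408/2.3+200,165/2.3+120)),('top',(432/2.3+200,80/2.3+120))):
    for z in (0,.05,.1,.15): print('scene',n,z,ray(ps,*m,z).round(3))
for n,m in (('base',(260/2.8+150,195/2.8+150)),('top',(250/2.8+150,95/2.8+150)),('top2',(433/2.8+150,32/2.8+150))):
    for z in (0,.05,.1,.15): print('side',n,z,ray(pd,*m,z).round(3))
E
```

```text
scene basetop near 0 [ 0.832  0.395 -0.   ]
scene basetop near 0.05 [0.793 0.35  0.05 ]
scene basetop near 0.1 [0.753 0.305 0.1  ]
scene basetop near 0.15 [0.714 0.261 0.15 ]
scene b2 0 [0.819 0.155 0.   ]
scene b2 0.05 [0.78  0.124 0.05 ]
scene b2 0.1 [0.741 0.093 0.1  ]
scene b2 0.15 [0.703 0.062 0.15 ]
scene top 0 [0.922 0.222 0.   ]
scene top 0.05 [0.878 0.187 0.05 ]
scene top 0.1 [0.833 0.152 0.1  ]
scene top 0.15 [0.789 0.117 0.15 ]
side base 0 [0.895 0.082 0.   ]
side base 0.05 [0.811 0.136 0.05 ]
side base 0.1 [0.726 0.19  0.1  ]
side base 0.15 [0.642 0.244 0.15 ]
side top 0 [ 1.105 -0.056  0.   ]
side top 0.05 [1.002 0.011 0.05 ]
side top 0.1 [0.899 0.077 0.1  ]
side top 0.15 [0.796 0.143 0.15 ]
side top2 0 [ 1.103 -0.33   0.   ]
side top2 0.05 [ 1.    -0.239  0.05 ]
side top2 0.1 [ 0.897 -0.149  0.1  ]
side top2 0.15 [ 0.795 -0.058  0.15 ]
```

View pics/side0.png

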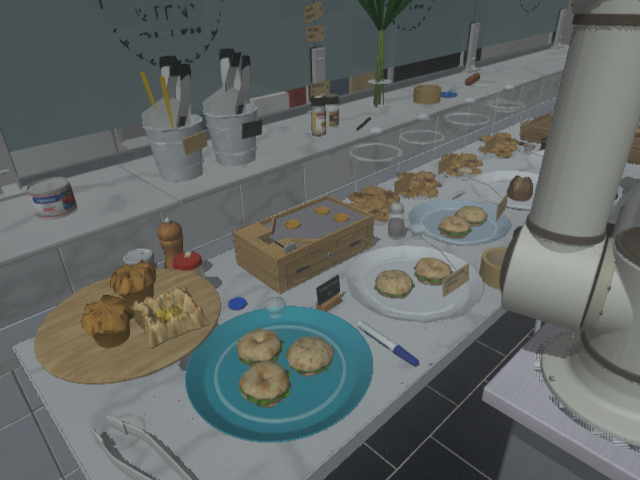

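```bash
cat > plan.py <<'E'
import sys
from h import *
from scipy.spatial.transform import Rotation as Ro
B=np.array([float(x) for x in open('box.txt').read().split()]) # x y yaw(rad)
def b2w(b): c,n=np.cos(B[2]),np.sin(B[2]); return np.array([B[0]+(c*b[0]-n*b[1])/1e3,B[1]+(n*b[0]+c*b[1])/1e3])
def w2b(X): c,n=np.cos(B[2]),np.sin(B[2]); e=(np.array(X)[:2]-B[:2])*1e3; return np.array([c*e[0]+n*e[1],-n*e[0]+c*e[1]])
def plan(wps, step=45):
    """wps: list of (bx,by,z_mm,yaw offset deg from push dir, nrows or 0)"""
    o=bot.get_obs(); P=np.array(o['ee_pos']);R=Ro.from_euler('xyz',o['tcp_rot'],degrees=True)
    print('now box',w2b(P).round(1),'z',round(P[2]*1e3,1),'yaw',round(o['tcp_rot'][2],2),'t',o['time'],'F',o['wrist_force'].round(1),'op',o['opening'].round(4))
    for bx,by,z,yo,n in wps:
        T=np.r_[b2w((bx,by)),z/1e3]; RT=Ro.from_euler('xyz',[180,0,90+np.degrees(B[2])+yo],degrees=True)
        rv=(R.inv()*RT).as_rotvec()
        if not n: n=int(max(np.ceil(np.linalg.norm(T-P)*1e3/step),np.ceil(np.linalg.norm(rv)/.145),1))
        print('->',bx,by,z,'rows',n)
        P0=P.copy()
        for k in range(n):
            t=P0+(T-P0)*(k+1)/n; s=R.inv().apply(t-P)*1e3; r=np.round(np.r_[s.round(1),(rv/n).round(4)],4)
            print(' ',str([float(x) if x else 0 for x in r]).replace(' ','')+',')
            P=P+R.apply(r[:3])/1e3; R=R*Ro.from_rotvec(r[3:])
E
echo 0.6378 0.0850 -0.0355 > box.txt
python3 - <<'E'
from plan import *
plan([(0,-70,250,0,0)])
E
```

```text
Traceback (most recent call last):
  File "plan.py", line 10, in plan
    print('now box',w2b(P).round(1),'z',round(P[2]*1e3,1),'yaw',round(o['tcp_rot'][2],2),'t',o['time'],'F',o['wrist_force'].round(1),'op',o['opening'].round(4))
                                                                                                                                          ^^^^^^^^^^^^^^^^^^
AttributeError: 'float' object has no attribute 'round'
```

```bash
sed -i "s/o\['opening'\].round(4)/round(o['opening'],4)/" plan.py
python3 - <<'E'
from plan import *
plan([(0,-70,250,0,18)])
E
```

```text
now box [-489.1 -638.1] z 250.3 yaw 13.28 t 1.4 F [ 0.6 -0.6  0.5] op 0.0855
-> 0 -70 250 rows 18
  [34.5,-23.3,0,0,0,-0.0724],
  [36.2,-20.7,0,0,0,-0.0724],
  [37.5,-18.0,0,0,0,-0.0724],
  [38.8,-15.3,0.1,0,0,-0.0724],
  [39.7,-12.4,0,0,0,-0.0724],
  [40.5,-9.5,0,0,0,-0.0724],
  [41.2,-6.6,0,0,0,-0.0724],
  [41.5,-3.6,0,0,0,-0.0724],
  [41.6,-0.5,0,0,0,-0.0724],
  [41.6,2.4,0.1,0,0,-0.0724],
  [41.3,5.5,0,0,0,-0.0724],
  [40.7,8.4,0,0,0,-0.0724],
  [40.1,11.4,0,0,0,-0.0724],
  [39.2,14.2,0,0,0,-0.0724],
  [38.0,17.0,0,0,0,-0.0724],
  [36.6,19.7,0,0,0,-0.0724],
  [35.2,22.4,0.1,0,0,-0.0724],
  [33.5,24.8,0,0,0,-0.0724],
```

>>> servo_tool(
  motion=[
    [[34.5,-23.3,0,0,0,-0.0724],[36.2,-20.7,0,0,0,-0.0724],[37.5,-18,0,0,0,-0.0724],[38.8,-15.3,0,0,0,-0.0724],[39.7,-12.4,0,0,0,-0.0724]],
  ],
  gripper=20,
)

```text
time: 1.9
ee_pos: [0.2685, -0.3811, 0.2504]
tcp_rot: [180.0, -0.0, 34.2]
wrist_force: [-0.0, -1.2, 0.4]
opening: 0.0197
```

>>> servo_tool(
  motion=[
    [[40.5,-9.5,0,0,0,-0.0724],[41.2,-6.6,0,0,0,-0.0724],[41.5,-3.6,0,0,0,-0.0724],[41.6,-0.5,0,0,0,-0.0724],[41.6,2.4,0,0,0,-0.0724]],
  ],
)

```text
time: 2.4
ee_pos: [0.41, -0.228, 0.2505]
tcp_rot: [180.0, -0.0, 54.9]
wrist_force: [0.4, -1.3, 0.3]
opening: 0.02
```

>>> servo_tool(
  motion=[
    [[41.3,5.5,0,0,0,-0.0724],[40.7,8.4,0,0,0,-0.0724],[40.1,11.4,0,0,0,-0.0724],[39.2,14.2,0,0,0,-0.0724],[38,17,0,0,0,-0.0724]],
  ],
)

```text
time: 2.9
ee_pos: [0.5515, -0.0751, 0.2504]
tcp_rot: [180.0, -0.0, 75.7]
wrist_force: [1.3, -0.1, 0.1]
opening: 0.0199
```

>>> servo_tool(
  motion=[
    [[36.6,19.7,0,0,0,-0.0724],[35.2,22.4,0,0,0,-0.0724],[33.5,24.8,0,0,0,-0.0724],[0,0,0,0,0,0],[0,0,0,0,0,0]],
  ],
)

```text
time: 3.4
ee_pos: [0.6356, 0.0158, 0.2494]
tcp_rot: [-179.9, 0.0, 88.0]
wrist_force: [0.4, 0.2, -0.2]
opening: 0.0199
```

```bash
python3 - <<'E'
from plan import *
plan([(0,-70,250,0,1)])
p=bot.camera('wrist');save(p,'w1')
for l in ('token_1','token_box','tab'): print(l,[(np.round(d['rect'],1).tolist(),round(d['confidence'],2)) for d in bot.look_for(p,l)][:6])
E
```

```text
now box [  0.2 -69.2] z 249.4 yaw 88.01 t 3.4 F [ 0.4  0.2 -0.2] op 0.0199
-> 0 -70 250 rows 1
  [-0.8,-0.2,-0.6,-0.0015,0.0003,0.0007],
token_1 [([324.8, 82.5, 48.4, 49.7], 0.93), ([258.3, 215.4, 43.9, 41.8], 0.59)]
token_box [([201.0, 1.3, 230.4, 305.2], 0.58)]
tab []
```

View pics/w1.png

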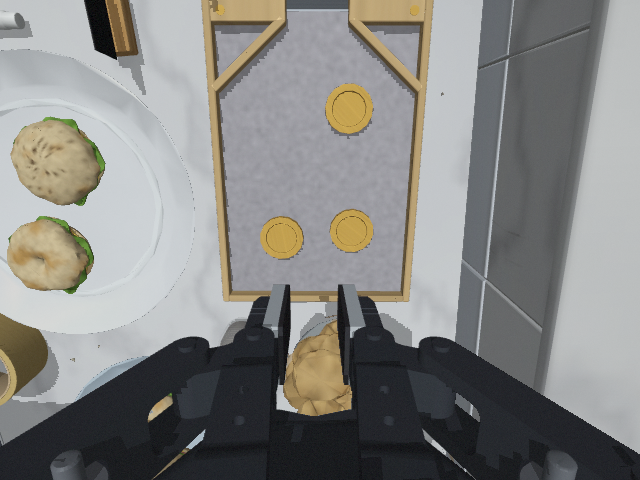

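```bash
python3 - <<'E'
from plan import *
from scipy.optimize import least_squares
p=bot.camera('wrist')
pts=[((-80,-140),(223.5,300.5)),((80,-140),(409,299.8)),((-74,28),(216,91)),((74,28),(419,93))]
def w(q,b): c,n=np.cos(q[2]),np.sin(q[2]);return np.array([q[0]+(c*b[0]-n*b[1])/1e3,q[1]+(n*b[0]+c*b[1])/1e3,.085])
r=least_squares(lambda q:np.concatenate([proj(p,w(q,b))-m for b,m in pts]),B);print(r.x,np.degrees(r.x[2]),r.fun.round(1))
import plan as P
for Q in (B,r.x):
    P.B=Q
    print([w2b(ray(p,*m,.081)).round(1) for m in ((349.3,107.5),(351.3,230.5),(281.5,237.3))])
o=bot.get_obs()
print('tcp',w2b(o['ee_pos']), 'proj tcp/tip',proj(p,o['ee_pos']),proj(p,np.array(o['ee_pos'])-[0,0,.019]))
for bx in(-24.5,-10,10,24.5): 
    for dy in (-11,11):
        X=np.array(o['ee_pos'])+[bx/1e3,dy/1e3,-.017];print(bx,dy,proj(p,X).round(0))
print(r.x)
E
python3 -c "
import cv2;a=cv2.imread('pics/w1.png')[270:420,210:420];cv2.imwrite('pics/w1z.png',cv2.resize(a,None,fx=3.5,fy=3.5,interpolation=3))"
```

```text
[ 0.6401324   0.08357285 -0.04059399] -2.3258643396602814 [-0.3 -0.1  0.2  1.2  0.5  0.1 -0.4 -1. ]
[array([26.4, 15.8]), array([ 30.5, -79.9]), array([-27.1, -85.6])]
[array([23.9, 17.3]), array([ 28.5, -78.4]), array([-29.1, -84.5])]
tcp [ -2.42492895 -69.56917584] proj tcp/tip [314.71161935 326.40058526] [314.50632417 303.46833967]
-24.5 -11 [258. 331.]
-24.5 11 [254. 283.]
-10 -11 [292. 330.]
-10 11 [289. 282.]
10 -11 [339. 328.]
10 11 [338. 280.]
24.5 -11 [373. 327.]
24.5 11 [373. 279.]
[ 0.6401324   0.08357285 -0.04059399]
```

View pics/w1z.png

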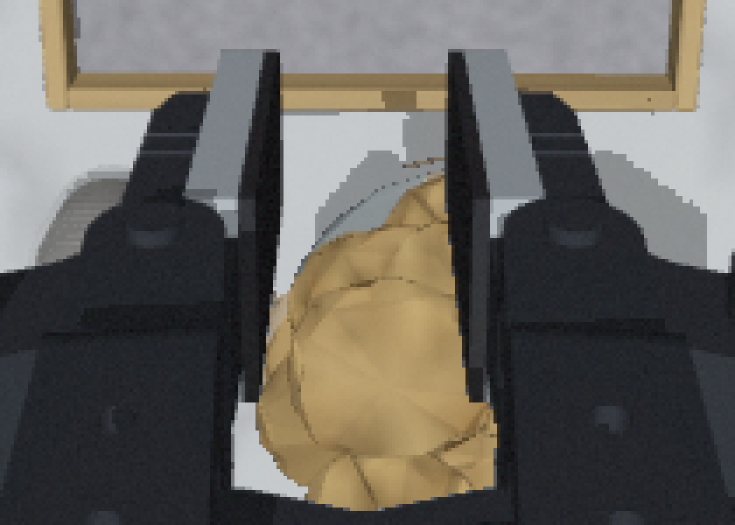

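```bash
echo 0.6399 0.0836 -0.0402 > box.txt
python3 - <<'E'
from plan import *
plan([(24,-20,130,0,5),(24,-20,95,0,3),(24,-14,95,0,1),(0,36,95,0,6)])
E
```

```text
now box [ -2.2 -69.6] z 251.0 yaw 87.86 t 3.65 F [-0.9 -0.7 -0.3] op 0.0197
-> 24 -20 130 rows 5
  [9.9,5.2,24.2,0.0002,0,0.0006],
  [9.9,5.3,24.2,0.0002,0,0.0006],
  [9.9,5.2,24.2,0.0002,0,0.0006],
  [9.9,5.3,24.2,0.0002,0,0.0006],
  [9.9,5.2,24.3,0.0002,0,0.0006],
-> 24 -20 95 rows 3
  [0,0,11.7,0,0,-0.0001],
  [0,0,11.6,0,0,-0.0001],
  [0,0,11.7,0,0,-0.0001],
-> 24 -14 95 rows 1
  [6.0,0,0,-0.0001,0,0.0001],
-> 0 36 95 rows 6
  [8.3,-4.0,0,0,0,0],
  [8.4,-4.0,0,0,0,0],
  [8.3,-4.0,0,0,0,0],
  [8.4,-4.0,0,0,0,0],
  [8.3,-4.0,0,0,0,0],
  [8.3,-4.0,0,0,0,0],
```

>>> servo_tool(
  motion=[
    [[9.9,5.2,24.2,0,0,0],[9.9,5.3,24.2,0,0,0],[9.9,5.2,24.2,0,0,0],[9.9,5.3,24.2,0,0,0],[9.9,5.2,24.2,0,0,0]],
  ],
  gripper=24,
)

```text
time: 4.15
ee_pos: [0.6632, 0.0632, 0.129]
tcp_rot: [179.9, -0.0, 87.9]
wrist_force: [-0.4, 0.7, 0.1]
opening: 0.0242
```

>>> servo_tool(
  motion=[
    [[0,0,11,0,0,0],[0,0,11,0,0,0],[0,0,11,0,0,0],[0,0,0,0,0,0]],
  ],
)

```text
time: 4.55
ee_pos: [0.6627, 0.063, 0.0954]
tcp_rot: [-179.9, 0.0, 87.9]
wrist_force: [0.1, 0.6, 0.2]
opening: 0.0241
```

```bash
python3 - <<'E'
from plan import *
plan([(24,-14,95,0,1),(0,36,95,0,6)])
p=bot.camera('wrist');save(p,'w2')
p=bot.camera('side');cv2.imwrite('pics/d2.png',cv2.resize(p['color'][150:340,200:430,::-1],None,fx=3,fy=3,interpolation=3))
E
```

```text
now box [ 23.6 -19.7] z 95.4 yaw 87.91 t 4.55 F [0.1 0.6 0.2] op 0.0241
-> 24 -14 95 rows 1
  [5.7,0.4,0.4,-0.0012,0.0002,0.0037],
-> 0 36 95 rows 6
  [8.3,-4.0,0,0,0,0],
  [8.4,-4.0,0,0,0,0],
  [8.3,-4.0,0,0,0,0],
  [8.3,-4.0,0,0,0,0],
  [8.4,-4.0,0,0,0,0],
  [8.3,-4.0,0,0,0,0],
```

View pics/w2.png

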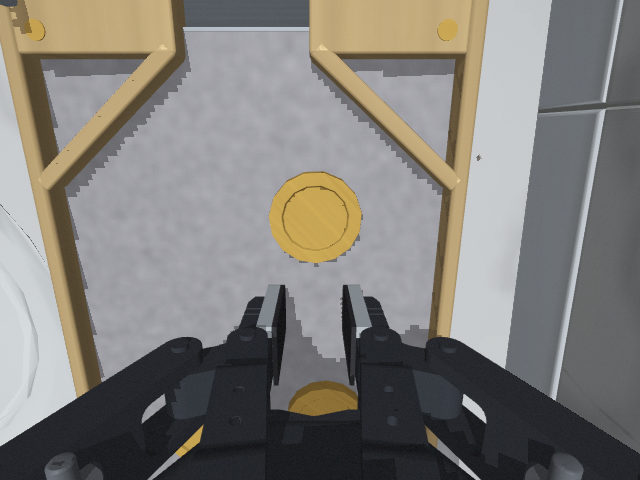

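View pics/d2.png

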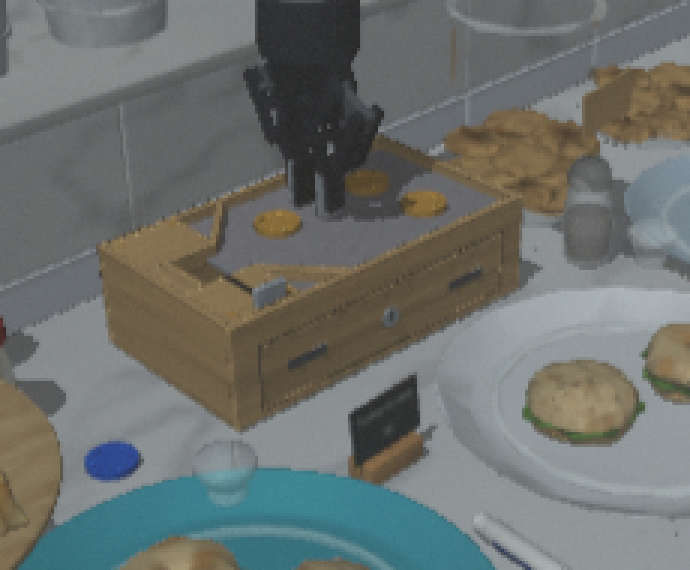

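>>> servo_tool(
  motion=[
    [[6,0,0,0,0,0],[6,0,0,0,0,0],[7.3,-4,0,0,0,0],[7.3,-4,0,0,0,0],[7.3,-4,0,0,0,0]],
  ],
)

```text
time: 5.15
ee_pos: [0.6522, 0.0988, 0.0964]
tcp_rot: [180.0, -0.0, 88.0]
wrist_force: [0.4, -0.7, -0.1]
opening: 0.0238
```

>>> servo_tool(
  motion=[
    [[7.3,-4,0,0,0,0],[7.3,-4,0,0,0,0],[7.3,-4,0,0,0,0],[0,0,0,0,0,0]],
  ],
)

```text
time: 5.55
ee_pos: [0.6408, 0.1214, 0.0963]
tcp_rot: [-180.0, -0.0, 88.0]
wrist_force: [0.1, -0.3, -0.1]
opening: 0.024
```

```bash
python3 - <<'E'
from plan import *
plan([(0,66,95,0,6)])
p=bot.camera('wrist');save(p,'w3')
E
```

```text
now box [-0.6 37.8] z 96.3 yaw 88.01 t 5.55 F [ 0.1 -0.3 -0.1] op 0.024
-> 0 66 95 rows 6
  [4.7,0.1,0.2,0,0,0.0009],
  [4.7,0.2,0.2,0,0,0.0009],
  [4.7,0.1,0.3,0,0,0.0009],
  [4.7,0.1,0.2,0,0,0.0009],
  [4.7,0.1,0.2,0,0,0.0009],
  [4.7,0.1,0.2,0,0,0.0009],
```

View pics/w3.png

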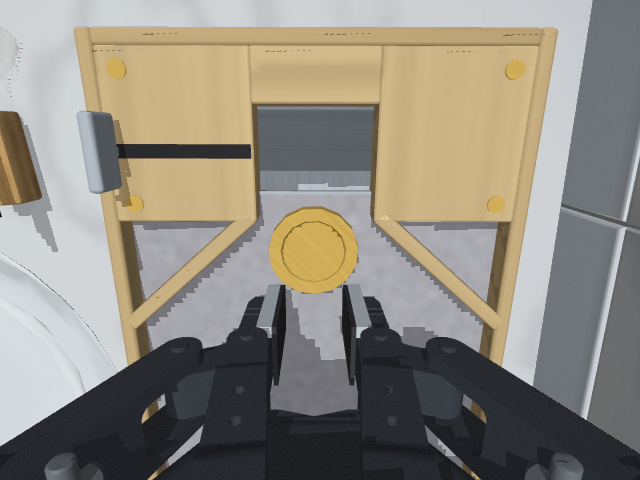

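>>> servo_tool(
  motion=[
    [[0,0,0,0,0,0],[3,0.4,0.5,0,0,0],[5,0.2,0,0,0,0],[5,0,0,0,0,0],[5,0,0,0,0,0]],
  ],
  gripper=10,
)

```text
time: 6.1
ee_pos: [0.6426, 0.1387, 0.0957]
tcp_rot: [-180.0, -0.0, 87.9]
wrist_force: [-0.4, 0.2, -0.1]
opening: 0.01
```

>>> servo_tool(
  motion=[
    [[5,0,0,0,0,0],[5,0,0,0,0,0],[0,0,0,0,0,0],[0,0,0,0,0,0]],
  ],
)

```text
time: 6.5
ee_pos: [0.6429, 0.1484, 0.0957]
tcp_rot: [-180.0, 0.0, 88.0]
wrist_force: [0.6, -0.3, 0.8]
opening: 0.0101
```

```bash
python3 - <<'E'
from plan import *
plan([(0,66,95,0,6)])
p=bot.camera('wrist');save(p,'w4')
E
```

```text
now box [ 0.4 64.9] z 95.7 yaw 87.97 t 6.5 F [ 0.6 -0.3  0.8] op 0.0101
-> 0 66 95 rows 6
  [0.2,-0.1,0.1,0,0,0.0008],
  [0.2,0,0.1,0,0,0.0008],
  [0.2,-0.1,0.2,0,0,0.0008],
  [0.2,-0.1,0.1,0,0,0.0008],
  [0.1,0,0.1,0,0,0.0008],
  [0.2,-0.1,0.1,0,0,0.0008],
```

View pics/w4.png

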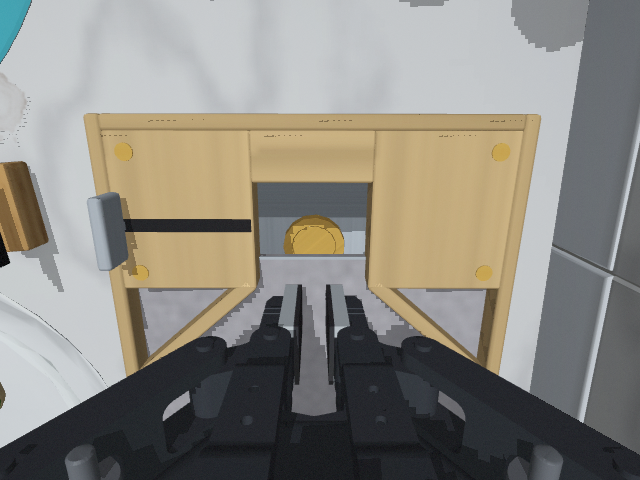

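```bash
python3 - <<'E'
from plan import *
plan([(0,55,130,0,1),(28.5,-113.5,130,0,5),(28.5,-113.5,95.5,0,3),(28.5,-100,95,0,2),(0,36,95.5,0,13)])
E
```

```text
now box [ 0.4 64.7] z 95.7 yaw 87.95 t 6.55 F [ 0.8 -0.4  0.1] op 0.0102
-> 0 55 130 rows 1
  [-9.7,-0.5,-34.3,-0.0001,0,0.0045],
-> 28.5 -113.5 130 rows 5
  [-33.7,5.7,0,0,0,0],
  [-33.7,5.7,0,0,0,0],
  [-33.7,5.7,0,0,0,0],
  [-33.7,5.7,0,0,0,0],
  [-33.7,5.7,0,0,0,0],
-> 28.5 -113.5 95.5 rows 3
  [0,0,11.5,0,0,0],
  [0,0,11.5,0,0,0],
  [0,0,11.5,0,0,0],
-> 28.5 -100 95 rows 2
  [6.7,0,0.3,0,0,0],
  [6.8,0,0.2,0,0,0],
-> 0 36 95.5 rows 13
  [10.5,-2.2,0,0,0,0],
  [10.4,-2.2,-0.1,0,0,0],
  [10.5,-2.2,0,0,0,0],
  [10.4,-2.2,0,0,0,0],
  [10.5,-2.1,-0.1,0,0,0],
  [10.5,-2.2,0,0,0,0],
  [10.4,-2.2,0,0,0,0],
  [10.5,-2.2,-0.1,0,0,0],
  [10.5,-2.2,0,0,0,0],
  [10.4,-2.2,-0.1,0,0,0],
  [10.5,-2.2,0,0,0,0],
  [10.4,-2.2,0,0,0,0],
  [10.5,-2.2,-0.1,0,0,0],
```

>>> servo_tool(
  motion=[
    [[-5,-0.5,-34.3,0,0,0.0045],[-34.7,5.7,0,0,0,0],[-34.7,5.7,0,0,0,0],[-34.7,5.7,0,0,0,0],[-34.7,5.7,0,0,0,0]],
  ],
)

```text
time: 7.05
ee_pos: [0.6594, 0.0021, 0.1303]
tcp_rot: [180.0, 0.0, 87.7]
wrist_force: [0.6, -0.7, -0.0]
opening: 0.01
```

>>> servo_tool(
  motion=[
    [[-34.7,5.7,0,0,0,0],[0,0,0,0,0,0]],
  ],
  gripper=24,
)

```text
time: 7.25
ee_pos: [0.6638, -0.0355, 0.13]
tcp_rot: [180.0, 0.1, 87.4]
wrist_force: [0.3, 0.3, -0.9]
opening: 0.0238
```

```bash
python3 - <<'E'
from plan import *
plan([(28.5,-113.5,95.5,0,3)])
p=bot.camera('wrist');save(p,'w5')
E
```

```text
now box [  28.7 -118. ] z 130.0 yaw 87.44 t 7.25 F [ 0.3  0.3 -0.9] op 0.0238
-> 28.5 -113.5 95.5 rows 3
  [1.5,-0.1,11.5,0,0.0003,-0.0015],
  [1.5,0,11.5,0,0.0003,-0.0015],
  [1.5,-0.1,11.5,0,0.0003,-0.0015],
```

View pics/w5.png

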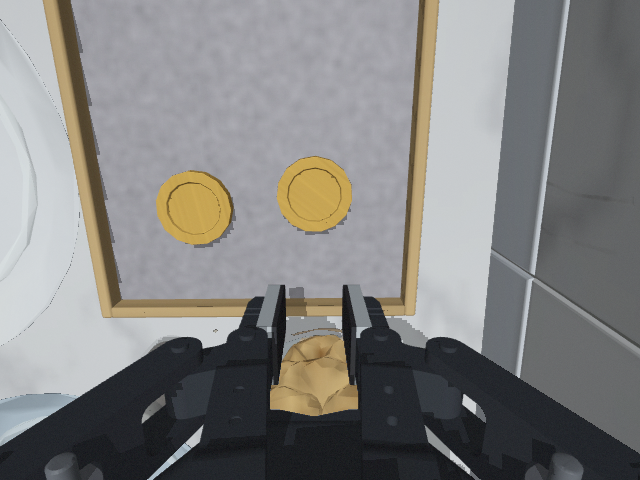

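>>> servo_tool(
  motion=[
    [[3,0,0,0,0,0],[1.5,0,11.5,0,0,0],[0,0,11.5,0,0,0],[0,0,11.5,0,0,0],[0,0,0,0,0,0]],
  ],
)

```text
time: 7.8
ee_pos: [0.6635, -0.026, 0.0946]
tcp_rot: [-180.0, -0.0, 87.7]
wrist_force: [-0.8, -0.2, -0.0]
opening: 0.0241
```

```bash
python3 - <<'E'
from plan import *
p=bot.camera('wrist');save(p,'w6')
plan([(28.5,-102,95.5,0,2),(0,37,95.5,0,15)])
E
```

```text
now box [  28.  -108.7] z 94.6 yaw 87.74 t 7.85 F [ 0.6 -0.9 -0.6] op 0.0238
-> 28.5 -102 95.5 rows 2
  [3.4,0.2,-0.5,-0.0004,0,0.0003],
  [3.3,0.3,-0.4,-0.0004,0,0.0003],
-> 0 37 95.5 rows 15
  [9.3,-1.9,0,0,0,0],
  [9.2,-1.9,0,0,0,0],
  [9.3,-1.9,0,0,0,0],
  [9.3,-1.9,0,0,0,0],
  [9.2,-1.9,0,0,0,0],
  [9.3,-1.9,0,0,0,0],
  [9.3,-1.9,0,0,0,0],
  [9.3,-1.9,0,0,0,0],
  [9.2,-1.9,0,0,0,0],
  [9.3,-1.9,0,0,0,0],
  [9.3,-1.9,0,0,0,0],
  [9.2,-1.9,0,0,0,0],
  [9.3,-1.9,0,0,0,0],
  [9.3,-1.9,0,0,0,0],
  [9.2,-1.9,0,0,0,0],
```

View pics/w6.png

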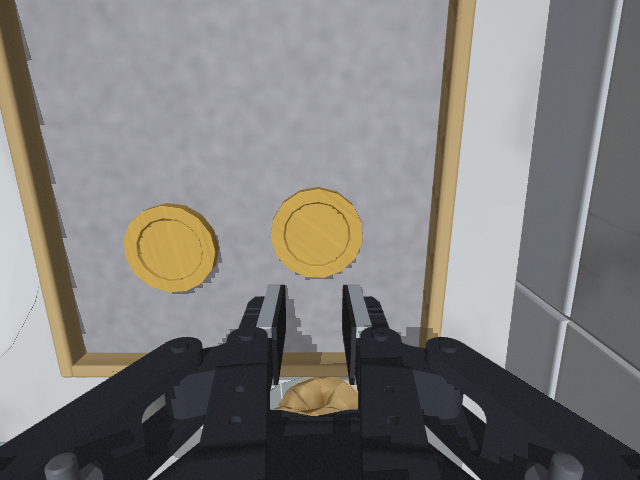

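>>> servo_tool(
  motion=[
    [[3.5,0.3,-0.4,0,0,0],[3.5,0.2,-0.3,0,0,0],[9.3,-1.9,0,0,0,0],[9.3,-1.9,0,0,0,0],[9.3,-1.9,0,0,0,0]],
  ],
)

```text
time: 8.35
ee_pos: [0.6599, 0.0094, 0.0962]
tcp_rot: [-180.0, -0.0, 87.7]
wrist_force: [0.2, 0.2, 0.9]
opening: 0.0241
```

>>> servo_tool(
  motion=[
    [[9.3,-1.9,0,0,0,0],[9.3,-1.9,0,0,0,0],[9.3,-1.9,0,0,0,0],[9.3,-1.9,0,0,0,0],[9.3,-1.9,0,0,0,0]],
  ],
)

```text
time: 8.85
ee_pos: [0.6524, 0.056, 0.0963]
tcp_rot: [180.0, 0.0, 87.7]
wrist_force: [0.6, -0.2, -0.4]
opening: 0.024
```

>>> servo_tool(
  motion=[
    [[9.3,-1.9,0,0,0,0],[9.3,-1.9,0,0,0,0],[9.3,-1.9,0,0,0,0],[9.3,-1.9,0,0,0,0],[0,0,0,0,0,0]],
  ],
)

```text
time: 9.35
ee_pos: [0.6462, 0.0939, 0.0963]
tcp_rot: [180.0, -0.0, 87.8]
wrist_force: [-1.2, -0.4, -0.0]
opening: 0.0243
```

```bash
python3 - <<'E'
from plan import *
p=bot.camera('wrist');save(p,'w7')
plan([(0,37,95.5,0,3)])
E
```

```text
now box [6.  9.9] z 96.3 yaw 87.74 t 9.4 F [ 0.2  0.1 -0. ] op 0.0243
-> 0 37 95.5 rows 3
  [9.0,-2.0,0.3,0,0,0.0003],
  [9.1,-2.0,0.2,0,0,0.0003],
  [9.0,-2.0,0.3,0,0,0.0003],
```

View pics/w7.png

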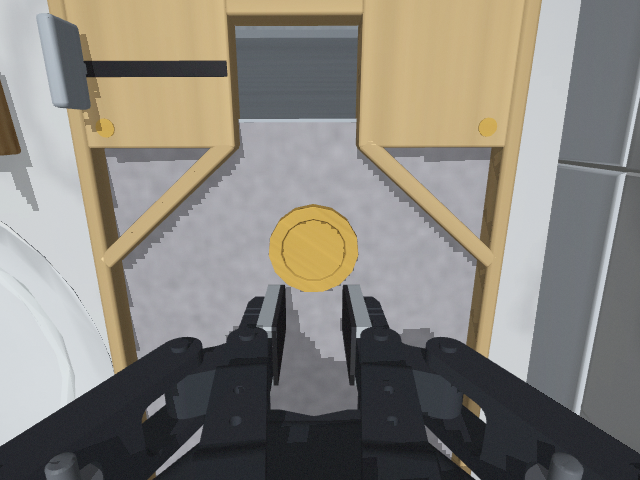

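>>> servo_tool(
  motion=[
    [[9,-2,0.3,0,0,0],[9,-2,0.2,0,0,0],[9,-2,0.2,0,0,0],[0,0,0,0,0,0]],
  ],
)

```text
time: 9.8
ee_pos: [0.6412, 0.1212, 0.0955]
tcp_rot: [-180.0, -0.0, 87.8]
wrist_force: [0.1, 0.4, 0.4]
opening: 0.0239
```

>>> servo_tool(
  motion=[
    [[0,0,0,0,0,0],[4,0,0,0,0,0],[5,0,0,0,0,0],[5,0,0,0,0,0],[5,0,0,0,0,0]],
  ],
  gripper=10,
)

```text
time: 10.3
ee_pos: [0.6423, 0.1392, 0.0955]
tcp_rot: [-180.0, -0.0, 87.7]
wrist_force: [-0.2, -0.8, -0.3]
opening: 0.0101
```

>>> servo_tool(
  motion=[
    [[5,0,0,0,0,0],[5,0,0,0,0,0],[0,0,0,0,0,0],[0,0,0,0,0,0]],
  ],
)

```text
time: 10.7
ee_pos: [0.6426, 0.149, 0.0956]
tcp_rot: [-180.0, 0.0, 87.7]
wrist_force: [-0.2, 0.2, 0.8]
opening: 0.01
```

```bash
python3 - <<'E'
from plan import *
p=bot.camera('wrist');save(p,'w8')
plan([(0,55,130,0,1),(-29,-116,130,0,5)])
E
```

```text
now box [ 0.1 65.3] z 95.5 yaw 87.7 t 10.75 F [-0.8  0.2  0.7] op 0.0103
-> 0 55 130 rows 1
  [-10.3,-0.1,-34.5,-0.0001,0,0],
-> -29 -116 130 rows 5
  [-34.2,-5.8,0,0,0,0],
  [-34.2,-5.8,0,0,0,0],
  [-34.2,-5.8,0,0,0,0],
  [-34.2,-5.8,0,0,0,0],
  [-34.2,-5.8,0.1,0,0,0],
```

View pics/w8.png

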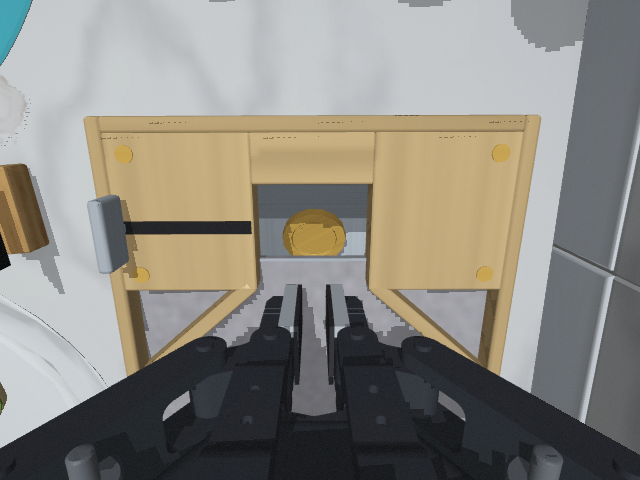

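>>> servo_tool(
  motion=[
    [[-5,0,-34.5,0,0,0],[-35.2,-5.8,0,0,0,0],[-35.2,-5.8,0,0,0,0],[-35.2,-5.8,0,0,0,0],[-35.2,-5.8,0,0,0,0]],
  ],
)

```text
time: 11.25
ee_pos: [0.6132, 0.0026, 0.1302]
tcp_rot: [180.0, 0.0, 87.7]
wrist_force: [-0.4, 0.7, 0.1]
opening: 0.0099
```

>>> servo_tool(
  motion=[
    [[-35.2,-5.8,0,0,0,0],[0,0,0,0,0,0],[0,0,0,0,0,0]],
  ],
  gripper=24,
)

```text
time: 11.55
ee_pos: [0.6063, -0.0317, 0.1303]
tcp_rot: [180.0, -0.0, 87.6]
wrist_force: [-0.4, 0.1, 0.5]
opening: 0.0238
```

```bash
python3 - <<'E'
from plan import *
p=bot.camera('wrist');save(p,'w9')
plan([(-29,-115.5,130,0,1),(-29,-115.5,95.5,0,3)])
E
```

```text
now box [ -28.8 -115.7] z 130.2 yaw 87.65 t 11.6 F [ 0.1  0.1 -0.2] op 0.0241
-> -29 -115.5 130 rows 1
  [0.2,-0.2,0.2,0.0003,-0.0003,-0.0008],
-> -29 -115.5 95.5 rows 3
  [0,0,11.5,0,0,0],
  [0,0,11.5,0,0,0],
  [0,0,11.5,0,0,0],
```

View pics/w9.png

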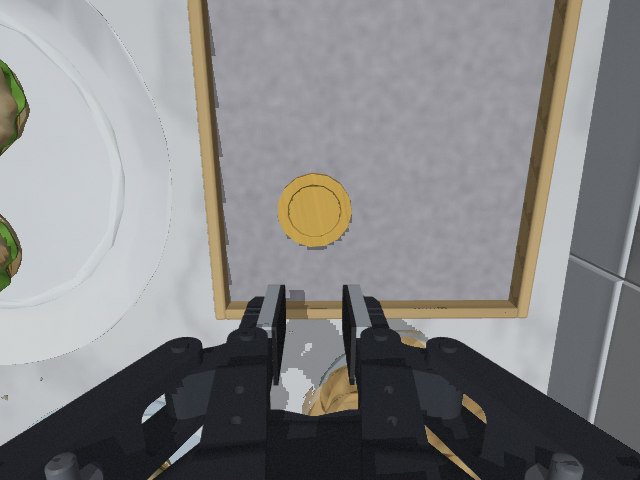

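>>> servo_tool(
  motion=[
    [[0,0,11.5,0,0,0],[0,0,11.5,0,0,0],[0,0,11.3,0,0,0],[3.5,0,0,0,0,0],[3.5,0,0,0,0,0]],
  ],
)

```text
time: 12.1
ee_pos: [0.6064, -0.0234, 0.0947]
tcp_rot: [-179.9, 0.0, 87.7]
wrist_force: [0.2, 0.4, 0.3]
opening: 0.0241
```

>>> servo_tool(
  motion=[
    [[9.1,1.8,0,0,0,0],[9.1,1.8,0,0,0,0],[9.1,1.8,0,0,0,0],[9.1,1.8,0,0,0,0],[9.1,1.8,0,0,0,0]],
  ],
)

```text
time: 12.6
ee_pos: [0.6177, 0.0222, 0.0957]
tcp_rot: [180.0, -0.0, 87.7]
wrist_force: [-0.3, -0.3, -0.1]
opening: 0.0238
```

>>> servo_tool(
  motion=[
    [[9.1,1.8,0,0,0,0],[9.1,1.8,0,0,0,0],[9.1,1.8,0,0,0,0],[9.1,1.8,0,0,0,0],[9.1,1.8,0,0,0,0]],
  ],
)

```text
time: 13.1
ee_pos: [0.6285, 0.0671, 0.0958]
tcp_rot: [-180.0, 0.0, 87.7]
wrist_force: [0.1, -0.7, 0.2]
opening: 0.0241
```

>>> servo_tool(
  motion=[
    [[9.1,1.8,0,0,0,0],[9.1,1.8,0,0,0,0],[9.1,1.8,0,0,0,0],[0,0,0,0,0,0]],
  ],
)

```text
time: 13.5
ee_pos: [0.635, 0.0946, 0.0957]
tcp_rot: [-180.0, -0.0, 87.8]
wrist_force: [0.7, 0.3, -0.2]
opening: 0.0238
```

```bash
python3 - <<'E'
from plan import *
p=bot.camera('wrist');save(p,'w10')
plan([(0,37,95.5,0,3)])
E
```

```text
now box [-5.4 10.2] z 95.7 yaw 87.74 t 13.55 F [-0.5 -1.  -0.8] op 0.0241
-> 0 37 95.5 rows 3
  [8.9,1.8,0.1,0,0,0.0002],
  [9.0,1.8,0,0,0,0.0002],
  [8.9,1.8,0.1,0,0,0.0002],
```

View pics/w10.png

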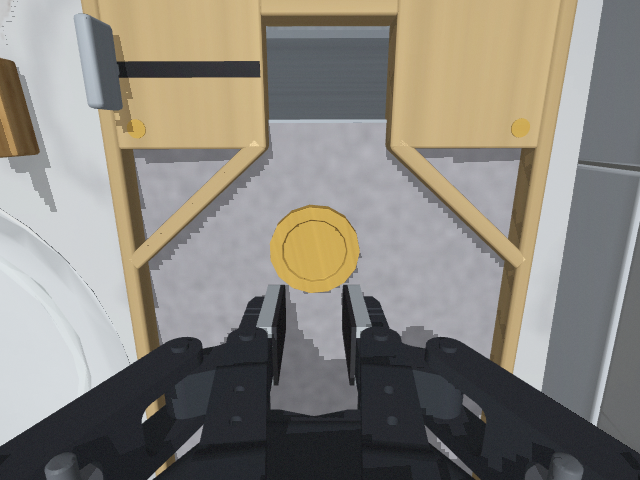

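>>> servo_tool(
  motion=[
    [[9,1.8,0,0,0,0],[9,1.8,0,0,0,0],[9,1.8,0,0,0,0],[0,0,0,0,0,0]],
  ],
)

```text
time: 13.95
ee_pos: [0.6415, 0.1214, 0.0957]
tcp_rot: [180.0, -0.0, 87.8]
wrist_force: [-0.6, 0.6, 0.3]
opening: 0.0235
```

>>> servo_tool(
  motion=[
    [[0,0,0,0,0,0],[4,0,0,0,0,0],[5,0,0,0,0,0],[5,0,0,0,0,0],[5,0,0,0,0,0]],
  ],
  gripper=10,
)

```text
time: 14.45
ee_pos: [0.6421, 0.1395, 0.0958]
tcp_rot: [180.0, -0.0, 87.7]
wrist_force: [0.5, -1.1, 0.4]
opening: 0.0101
```

>>> servo_tool(
  motion=[
    [[5,0,0,0,0,0],[5,0,0,0,0,0],[0,0,0,0,0,0],[0,0,0,0,0,0]],
  ],
)

```text
time: 14.85
ee_pos: [0.6424, 0.1493, 0.0957]
tcp_rot: [-180.0, 0.0, 87.7]
wrist_force: [0.3, 1.2, 0.5]
opening: 0.0098
```

```bash
python3 - <<'E'
from plan import *
p=bot.camera('wrist');save(p,'w11')
plan([(0,66,130,0,1)])
# tab edges
print([w2b(ray(p,u,v,.1)).round(1) for u,v in ((95,200),(120,195),(100,272),(126,266))])
E
```

```text
now box [-0.1 65.6] z 95.7 yaw 87.69 t 14.9 F [ 0.4  0.3 -0.1] op 0.0104
-> 0 66 130 rows 1
  [0.4,0.1,-34.3,-0.0001,0,-0.0001],
[array([-71.9, 114.4]), array([-63.5, 116. ]), array([-74.3,  89.2]), array([-65. ,  91.4])]
```

View pics/w11.png

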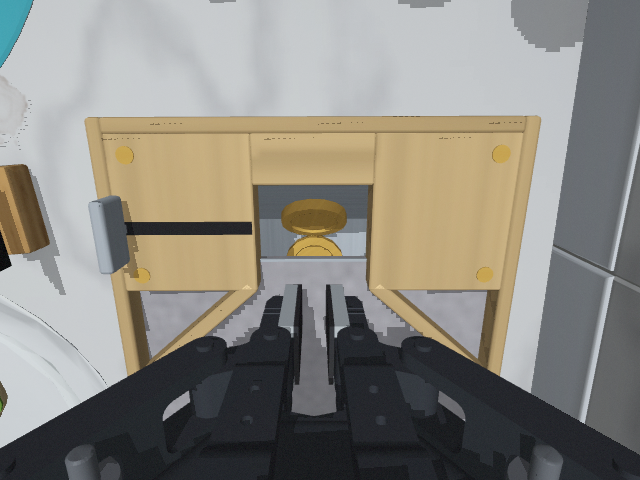

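>>> servo_tool(
  motion=[
    [[-3,0,-30,0,0,0],[0,0,-25,0,0,0],[0,0,0,0,0,0]],
  ],
  gripper=0,
)

```text
time: 15.2
ee_pos: [0.6437, 0.1462, 0.155]
tcp_rot: [179.7, -0.1, 87.7]
wrist_force: [0.0, -0.6, -0.4]
opening: 0.0001
```

```bash
python3 - <<'E'
from plan import *
p=bot.camera('wrist');cv2.imwrite('pics/w12.png',cv2.resize(p['color'][150:330,200:420,::-1],None,fx=3,fy=3,interpolation=3))
save(p,'w12f')
plan([(-106,99,150,0,4),(-106,99,109,0,3)])
E
```

```text
now box [ 0.9 62.6] z 152.9 yaw 87.67 t 15.25 F [ 0.2 -0.7 -0.2] op 0.0001
-> -106 99 150 rows 4
  [9.1,-26.7,0.6,0.0009,-0.0002,-0.0001],
  [9.1,-26.7,0.7,0.0009,-0.0002,-0.0001],
  [9.1,-26.8,0.7,0.0009,-0.0002,-0.0001],
  [9.1,-26.7,0.7,0.0009,-0.0002,-0.0001],
-> -106 99 109 rows 3
  [0,0,13.7,-0.0001,0,0],
  [0,0,13.6,-0.0001,0,0],
  [0,0,13.7,-0.0001,0,0],
```

View pics/w12.png

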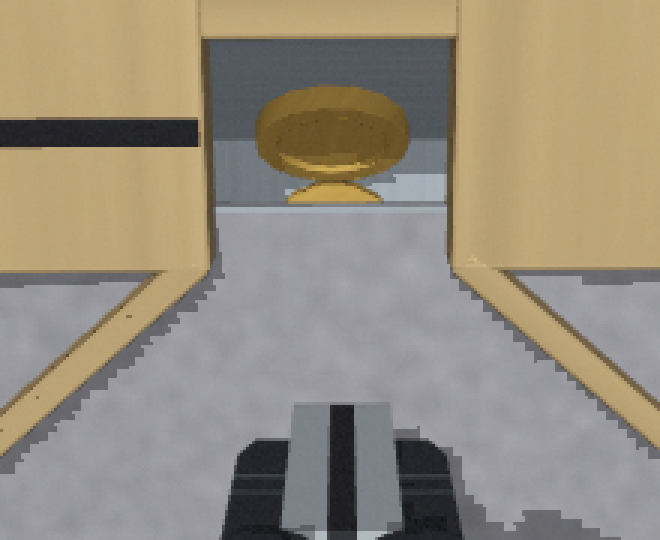

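View pics/w12f.png

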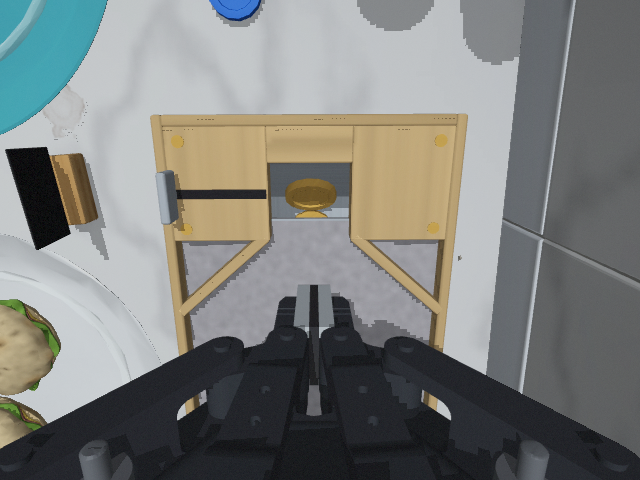

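>>> servo_tool(
  motion=[
    [[9.2,-26.7,0.6,0,0,0],[9.1,-26.7,0,0,0,0],[9.1,-26.7,0,0,0,0],[9.1,-26.7,0,0,0,0],[0,0,0,0,0,0]],
  ],
)

```text
time: 15.75
ee_pos: [0.5345, 0.1876, 0.1495]
tcp_rot: [-179.9, 0.0, 87.8]
wrist_force: [1.0, 0.3, -0.2]
opening: 0.0002
```

>>> servo_tool(
  motion=[
    [[0,0,14,0,0,0],[0,0,14,0,0,0],[0,0,14,0,0,0],[0,0,0,0,0,0]],
  ],
)

```text
time: 16.15
ee_pos: [0.5362, 0.1861, 0.1045]
tcp_rot: [-179.7, 0.1, 87.7]
wrist_force: [0.4, -0.4, -1.0]
opening: 0.0002
```

```bash
python3 - <<'E'
from plan import *
p=bot.camera('wrist');save(p,'w13')
p=bot.camera('side');cv2.imwrite('pics/d13.png',cv2.resize(p['color'][150:340,200:430,::-1],None,fx=3,fy=3,interpolation=3))
plan([(-90,99,109,0,2),(-50,99,109,0,7)])
E
```

```text
now box [-106.9   98.7] z 107.2 yaw 87.66 t 16.25 F [ 0.2 -0.2  0.3] op 0.0001
-> -90 99 109 rows 2
  [0.2,8.5,-0.9,-0.0008,0.0003,-0.0003],
  [0.1,8.4,-0.9,-0.0008,0.0003,-0.0003],
-> -50 99 109 rows 7
  [0,5.7,0,0,0,0],
  [0,5.7,0,0,0,0],
  [0,5.7,0,0,0,0],
  [0,5.8,0,0,0,0],
  [0,5.7,0,0,0,0],
  [0,5.7,0,0,0,0],
  [0,5.7,0,0,0,0],
```

View pics/w13.png

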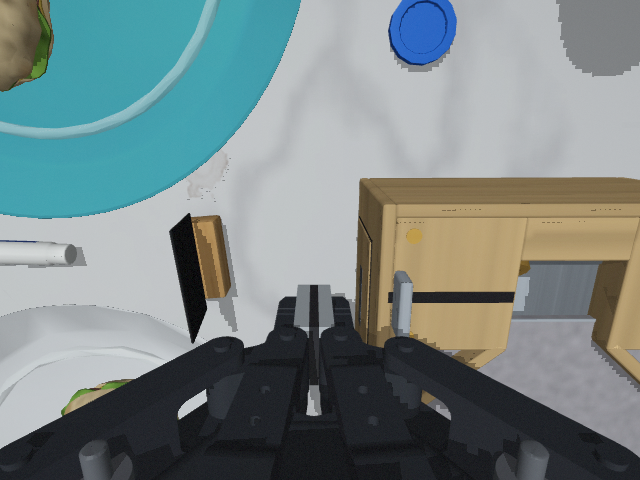

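View pics/d13.png

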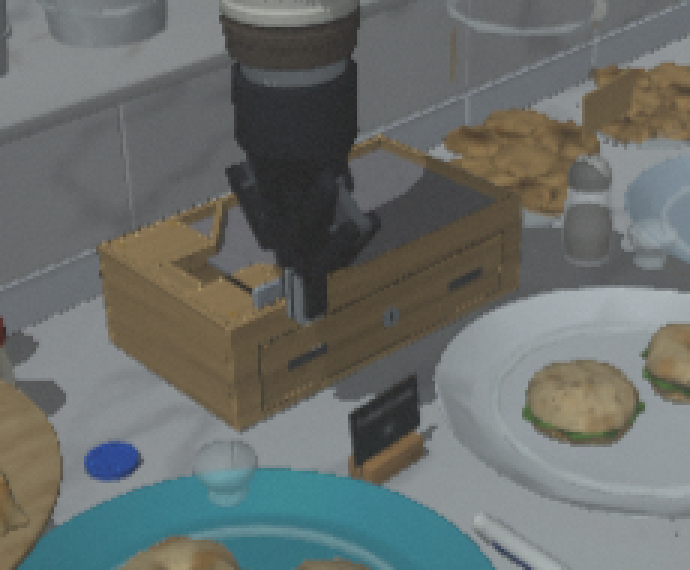

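>>> servo_tool(
  motion=[
    [[0.2,8,-1.5,0,0,0],[0,6,-0.5,0,0,0],[0,5,0,0,0,0],[0,5,0,0,0,0],[0,5,0,0,0,0]],
  ],
)

```text
time: 16.75
ee_pos: [0.5667, 0.186, 0.1105]
tcp_rot: [180.0, -0.0, 87.7]
wrist_force: [-0.9, -0.2, 3.2]
opening: -0.0003
```

>>> servo_tool(
  motion=[
    [[0,5,0,0,0,0],[0,5,0,0,0,0],[0,5,0,0,0,0],[0,5,0,0,0,0],[0,0,0,0,0,0]],
  ],
)

```text
time: 17.25
ee_pos: [0.5867, 0.185, 0.1099]
tcp_rot: [180.0, 0.0, 87.7]
wrist_force: [1.0, 0.5, 0.7]
opening: -0.0001
```

```bash
python3 - <<'E'
from plan import *
p=bot.camera('wrist');save(p,'w14')
plan([(-44,99,109,0,2)])
E
```

```text
now box [-57.6  99.2] z 109.8 yaw 87.68 t 17.3 F [0.2 0.6 0.5] op 0.0003
-> -44 99 109 rows 2
  [-0.1,6.8,0.4,-0.0001,0.0002,-0.0002],
  [-0.1,6.8,0.4,-0.0001,0.0002,-0.0002],
```

View pics/w14.png

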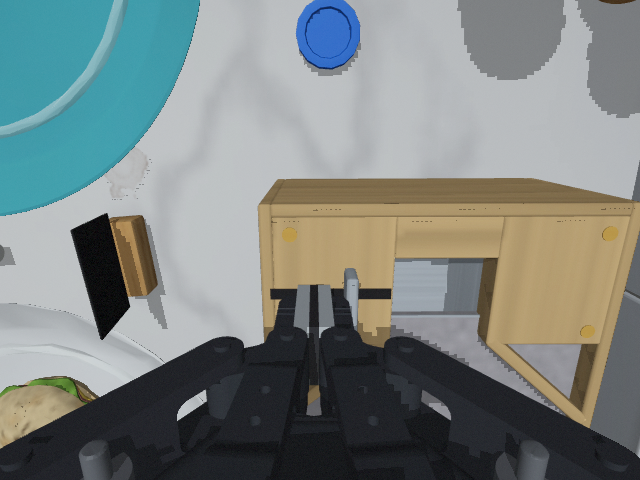

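>>> servo_tool(
  motion=[
    [[0,4,0,0,0,0],[0,4,0,0,0,0],[0,4,0,0,0,0],[0,2,0,0,0,0],[0,0,0,0,0,0]],
  ],
)

```text
time: 17.8
ee_pos: [0.6004, 0.1845, 0.1101]
tcp_rot: [180.0, 0.0, 87.7]
wrist_force: [0.3, 0.1, 0.1]
opening: -0.0
```

>>> servo_tool(
  motion=[
    [[0,1.5,0,0,0,0],[0,0,0,0,0,0]],
  ],
)

```text
time: 18.0
ee_pos: [0.6017, 0.1845, 0.1102]
tcp_rot: [180.0, -0.0, 87.7]
wrist_force: [-0.1, 0.1, -0.0]
opening: -0.0001
```

```bash
python3 - <<'E'
from plan import *
p=bot.camera('wrist');save(p,'w15')
plan([(-41,99,109,0,2)])
E
```

```text
now box [-42.3  99.3] z 110.2 yaw 87.69 t 18.05 F [-0.4 -0.6  0.7] op 0.0003
-> -41 99 109 rows 2
  [-0.2,0.6,0.6,0.0001,0,-0.0001],
  [-0.1,0.7,0.6,0.0001,0,-0.0001],
```

View pics/w15.png

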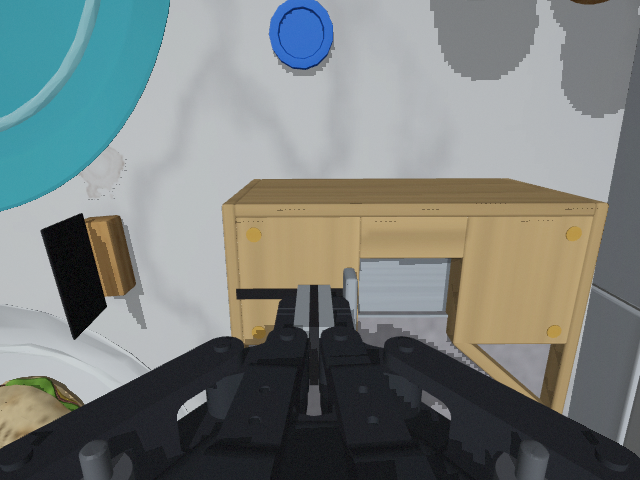

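>>> servo_tool(
  motion=[
    [[0,1,0,0,0,0],[0,1,0,0,0,0],[0,0,0,0,0,0]],
  ],
)

```text
time: 18.35
ee_pos: [0.603, 0.1845, 0.1102]
tcp_rot: [-179.9, 0.0, 87.7]
wrist_force: [-5.1, 0.5, 2.2]
opening: 0.0002
```

>>> servo_tool(
  motion=[
    [[0,1,0,0,0,0],[0,0,0,0,0,0]],
  ],
)

```text
time: 18.55
ee_pos: [0.6033, 0.1845, 0.1102]
tcp_rot: [-179.8, 0.0, 87.7]
wrist_force: [-8.1, 0.7, 3.4]
opening: -0.0002
```

>>> servo_tool(
  motion=[
    [[0,-5,0,0,0,0],[0,-10,0,0,0,0],[0,0,-30,0,0,0],[0,0,-40,0,0,0],[-30,10,-30,0,0,0]],
  ],
)

```text
time: 19.05
ee_pos: [0.5975, 0.1568, 0.2126]
tcp_rot: [179.9, -0.1, 87.9]
wrist_force: [0.3, -0.0, 0.1]
opening: 0.0001
```

>>> servo_tool(
  motion=[
    [[-30,20,0,0,0,0],[-30,10,0,0,0,0],[0,0,0,0,0,0],[0,0,0,0,0,0]],
  ],
)

```text
time: 19.45
ee_pos: [0.6257, 0.093, 0.2102]
tcp_rot: [180.0, -0.0, 87.6]
wrist_force: [-0.1, -0.8, -0.1]
opening: 0.0001
```

```bash
python3 - <<'E'
from plan import *
plan([])
p=bot.camera('wrist');save(p,'w16')
p=bot.camera('side');cv2.imwrite('pics/d16.png',cv2.resize(p['color'][150:340,170:430,::-1],None,fx=3,fy=3,interpolation=3))
for n in('side','scene'):
    p=bot.camera(n)
    for l in ('salt_shaker','price_block','honey_jar'): print(n,l,[(np.round(d['rect']).tolist(),round(d['confidence'],2)) for d in bot.look_for(p,l)][:2])
E
```

```text
now box [-14.5   8.9] z 210.2 yaw 87.61 t 19.45 F [-0.1 -0.8 -0.1] op 0.0001
side salt_shaker [([385.0, 201.0, 22.0, 39.0], 0.89)]
side price_block [([314.0, 278.0, 25.0, 33.0], 0.61)]
side honey_jar [([173.0, 253.0, 32.0, 24.0], 0.66)]
scene salt_shaker [([376.0, 323.0, 30.0, 38.0], 0.81)]
scene price_block [([227.0, 246.0, 24.0, 36.0], 0.66)]
scene honey_jar [([258.0, 135.0, 31.0, 49.0], 0.97)]
```

View pics/w16.png

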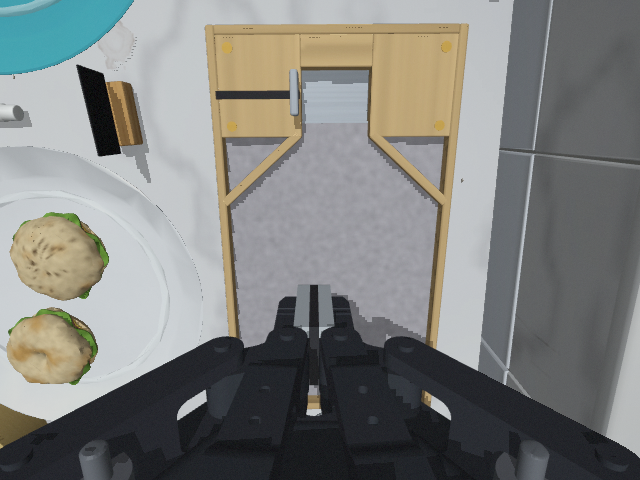

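View pics/d16.png

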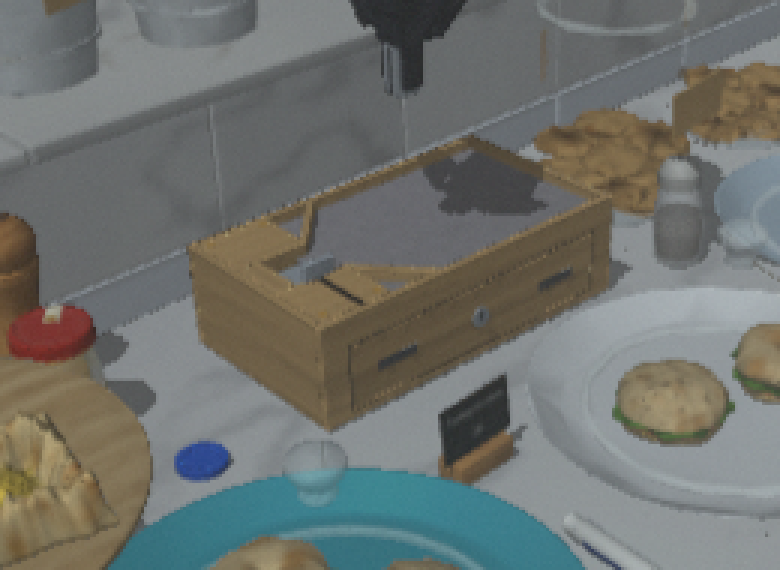

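```bash
python3 - <<'E'
from plan import *
p=bot.camera('wrist')
print([w2b(ray(p,u,v,.1)).round(1) for u,v in ((290.5,92),(298,92))],[w2b(ray(p,u,v,.085)).round(1) for u,v in ((302,92),(371,92),(210,92),(463,92))])
E
```

```text
[array([-28.5, 101.8]), array([-24.1, 101.8])] [array([-22.1, 103.2]), array([ 21.3, 103.2]), array([-80. , 103.1]), array([ 79.3, 103.3])]
```

```bash
python3 -c "
from workcell import bot
print(bot.job_done())"
```

```text
the job is handed in; nothing more can be done
None
```

I pushed all three tokens one after the other through the gate and into the slot. Then I pushed the shutter tab across to its stop and handed the job in at about 19.7 s of the 58 s allowed. No verdict came back.

**Tokens:** I looked into the slot after each push and saw each token well below the tray floor. The tray was empty in the last pictures. The third token came to lie tilted in the chute. Its apparent size put it roughly 55–60 mm below the tray floor, well past the 17 mm required. The closed shutter now hides it, so I could not check directly that it is at rest.

**Shutter:** The push stalled at about 8 N. The last wrist picture puts the middle of the tab at about x = -26.3 mm of the box, against -26 mm at the stop, which means about 46.7 mm of travel.

**Things around the box:** The salt shaker, price block and honey jar were found in the same places as at the start, within a few pixels. The gripper ended raised clear of everything, with a wrist-force reading near zero.

**Disagreement:** The scene and side cameras differed by about 5 mm on the token positions. I used a box position fitted from the wrist camera instead, and it held up in every push.

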